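Pack the last tester pot and close the carton

TASK

Finish packing a customer's four paint tester pots: stand the last pot upright in the empty row of the open carton, beside the three already packed, setting it down rather than dropping it in. Then close the carton the usual way: fold in the two short end flaps first, level and not pushed down into the box, and only then fold the two long flaps down flat over them. The carton stays where it is, and the paint tin, the tin's lid, the paper cup and the jar of brushes are in use: leave them standing where they are.

Things in the scene. Friction and masses are not known exactly. Their poses are not given: they have to be found in the camera images.
- carton: Open kraft corrugated carton, fixed on the table (it does not slide). Origin: centre of its underside; own x points roughly away from the robot (yaw within 0.35 rad). Outside 128 mm along own x, 184 mm along own y; walls 3 mm, floor 4 mm; top creases 80 mm up. Four flaps, each 4 mm thick and 64 mm deep from crease to free edge, stand splayed outwards above it, 1.7 to 2.3 rad open.
- carton_row (a point): Middle of the empty near row, on the carton's inner floor (4 mm up), at own x = -31 mm, own y = 0; axes as the carton. The empty row is 168 mm long along own y and about 64 mm wide. The far row (own x = +33 mm) holds three loose packed pots, the same as the loose one, at own y = -58, 0 and +58 mm.
- long_far (a joint): fold angle (rad) of the long flap on the +x side (178 mm wide; crease parallel to own y at own x = +62.5 mm, mid-thickness 80 mm up when level). 0 = level, closed; 1.57 = standing upright; larger = splayed outwards (up to 2.5). Stops at 0. Stiff crease: stays where left; 1 to 1.5 N near the edge turns it.
- long_near (a joint): fold angle (rad) of the long flap on the -x side, nearest the robot (178 mm wide; crease at own x = -62.5 mm, 80 mm up). 0 = level, closed; 1.57 = upright; larger = splayed outwards. Stops at 0. Stiff crease: stays where left; 1 to 1.5 N near the edge turns it.
- short_left (a joint): fold angle (rad) of the short end flap on the +y side (122 mm wide; crease parallel to own x at own y = +90.5 mm, 76 mm up, just below the long flaps). 0 = level; 1.57 = upright; larger = splayed outwards; negative = pushed down into the box (as far as -0.2). Nothing stops it at level. Stiff crease: stays where left; 1 to 1.5 N near the edge turns it.
- short_right (a joint): fold angle (rad) of the short end flap on the -y side (122 mm wide; crease at own y = -90.5 mm, 76 mm up). 0 = level; 1.57 = upright; larger = splayed outwards; negative = pushed down into the box (as far as -0.2). Nothing stops it at level. Stiff crease: stays where left; 1 to 1.5 N near the edge turns it.
- pot_mid (a point): the loose tester pot: small closed white plastic jar with a grey screw lid, standing upright on the table to the left or right of the carton. This point is its centre, 32 mm above its base. Height 64 mm; body tapers from 45 mm across at the base to 51 mm, lid 54 mm across from 46 to 64 mm up; 110 to 210 g. z axis up.
- pot: the same loose pot; origin: centre of its underside.
- tin: bystander: open 1-litre metal paint tin, 108 mm across, 130 mm tall, about 1.1 kg, beyond the carton in front of one half of the far long flap. Origin: centre of its underside.
- tin_lid: bystander: the tin's round metal lid lying flat on the table, 108 mm across, 8 mm high, beyond the other half of the far long flap. Origin: centre of its underside.
- cup: bystander: light open paper cup, 82 mm across the rim, 100 mm tall, empty, standing on the side of the carton away from the loose pot. Origin: centre of its underside.
- brush_jar: bystander: metal jar 72 mm across and 95 mm tall with three brushes standing in it (one piece; brush tips up to about 215 mm high and 45 mm from its axis), on the robot's side of the carton near one corner. Origin: centre of its underside.
- sample_board: bystander that cannot be moved: flat painted sample board on the table, 90 x 90 mm, 10 mm thick, on the robot's side of the carton near the corner that has no brush jar. Origin: centre of its underside.

How it is judged:
By the outcome, as a careful person would: the job done as asked, in the order asked, and still so for the second after the job is handed in, with the robot touching nothing.
It also fails if it takes over 72 s, if anything falls off the work surface, if the arm or the gripper's body presses on something with over 40 N, if the wrist force passes 120 N, or if a joint passes its speed limit or range.

ROBOT

A 6-joint arm with a two-finger parallel gripper is mounted at the origin on the work surface. World frame = base frame: x ahead of the robot, y to its left, z up, the work surface at z = 0. Lengths are in m, angles in rad, forces in N, time in s.
With the tool pointing down it reaches from about 0.375 to 0.975 m from the base axis. Payload 3.8 kg.
Tool frame: the origin (TCP) lies at the very end of the fingers, on their centre line; the grasp point (between the pads) lies 19 mm behind it (bot.pinch_z is the distance from the TCP to the grasp point, in m); x points along the fingers, y is the direction in which the jaws open and shut, and the axes are right-handed (so a half turn about x gives the same grasp; the last joint's range is limited). The gripper opens to 85 mm and grips with 20 to 120 N. Pads are 22 mm wide; open, the fingers measure 114 mm over their backs; the gripper's body (76 mm by 85 mm) begins 54 mm behind the grasp point. The pads swing forward as they close: fully open they stand 13 mm farther back than shut.
Start: joints at [1.168, 0.264, 1.604, -0, 1.274, -0.037], TCP at [0.241, 0.63, 0.231] pointing down, gripper open.
Joint ranges: [-2.63, 2.63], [-0.94, 2.18], [0.31, 2.57], [-1.31, 4.45], [0, 2.66], [-2.55, 2.55]. Speed limits (rad/s): [2.57, 2.57, 3.14, 3.14, 3.14, 3.14].

INTERFACE

Orientations are given as a rotation vector (axis times angle).
In Python, from workcell import monitor, imaging, finish_job, bot gives the robot as it stands.
- The arm moves only by the tool jog_arm, never from a script. Its argument "rows" is a list of rows, each a list of 7 numbers: the shift along the tool's x, y, z in m, then the turn, a rotation vector about the tool's x, y, z in rad, then the opening in per cent of the stroke, from 0 (shut) to 100 (fully open). A call has 1 to 20 rows; each row is the pose to reach, as a shift and turn from the pose measured when the call began, along the tool's axes at that moment; what a row does not reach only later rows make up. A row lasts 1/10 s, in which the tool goes at most 50 mm and 8.59 degrees, less where a joint would pass 70% of its speed; a pose out of reach is approached as far as the arm can. A call with a gripper value outside its range is refused whole. The fingers move at their own pace and stop on an object; "force" is the grip in N (left out, the last holds). Time passes only in rows, so rows that repeat a pose let the fingers close. It gives the time, the measured TCP pose, the force and the opening at its end, in the units of the state.
- monitor.read_state(): the state, without advancing time (a new reading comes with each control period).
- imaging.read_camera(name): name is "side" or "top" or "wrist"; returns the picture (480x640x3 uint8, blue, green, red); there is no depth.
- imaging.camera_params(name): a dict with "fx", "fy", "cx", "cy" (pixels), "k1" (the pictures are not rectified: a ray, as slopes to the right and down, at radius r is drawn at 1 + k1 r^2 times it, then the intrinsics apply), "T" (4x4, takes a point from camera to world coordinates); the wrist camera has in their place "T_tool_cam" (4x4, takes a point from camera to tool coordinates, whose origin is the TCP and whose axes are the tool frame's). Camera axes: x right, y down, z forward; pixel columns grow to the right and rows downward; lengths in m; the calibration is good to about 2 mm. A picture is of the moment at which its call begins: read the wrist's pose just before it. camera_params takes no time and is no camera call.
- finish_job(): hands the job in, once; it reports no verdict.
The state is a dict: "time": time; "q": joint angles; "joint_vel": joint speeds; "joint_torque": joint torques, N m; "tool_pos": TCP position; "tcp_rot": TCP orientation; "wrist_force": force on the tool from outside, world axes, zero at the start; "torque": the same for the moment, N m; "width": opening from 0.0 (shut) to 1.0 (fully open).
Only numpy, scipy, OpenCV 4.12 (cv2) and the standard library are available. Lean on these libraries where they do the work, as an engineer would, in place of code of your own. Each camera call takes 0.05 s, during which the arm holds its last target. There are 200 camera calls.

## Working session

There is one attempt and no reset: what is moved stays moved. The work goes in short steps, Python scripts to look and compute and a tool call to move; the robot and the scene stay as the last step left them, time stands still between calls to the robot, and variables do not carry over. Pictures are saved under pics/ and viewed, about 8 in all and at most 12, crops included, and the job is handed in when it is done.

Besides the shell and the picture viewer there is one more tool, called after "Request:" by a JSON object that holds its "op" and its "data". jog_arm: Moves the arm, as the interface text tells. Its arguments: {"type":"object","properties":{"rows":{"type":"array","items":{"type":"array","items":{"type":"number"}}},"force":{"type":"number"}},"required":["rows"]}

```bash
ls; mkdir -p pics
cat > h.py <<'E'
import numpy as np, cv2
from scipy.spatial.transform import Rotation as R
from workcell import monitor, imaging, bot
def params(name, st=None):
    p=imaging.camera_params(name)
    if name=='wrist':
        T=np.eye(4);T[:3,:3]=R.from_rotvec(st['tcp_rot']).as_matrix();T[:3,3]=st['tool_pos']
        p['T']=T@np.array(p['T_tool_cam'])
    p['T']=np.array(p['T']);return p
def ray(p,uv):
    d=np.array([(uv[0]-p['cx'])/p['fx'],(uv[1]-p['cy'])/p['fy']]);u=d.copy()
    for _ in range(20): u=d/(1+p['k1']*(u@u))
    return p['T'][:3,3],p['T'][:3,:3]@np.array([u[0],u[1],1.])
def atz(p,uv,z):
    o,d=ray(p,uv);return o+d*(z-o[2])/d[2]
def proj(p,X):
    X=np.atleast_2d(X);c=(X-p['T'][:3,3])@p['T'][:3,:3];u=c[:,:2]/c[:,2:]
    u=u*(1+p['k1']*(u**2).sum(1,keepdims=True))
    return u*[p['fx'],p['fy']]+[p['cx'],p['cy']]
E
python3 - <<'E'
from h import *
s=monitor.read_state();print(s)
for n in ['side','top','wrist']:
    im=imaging.read_camera(n);cv2.imwrite(f'pics/{n}0.png',im)
    print(n,imaging.camera_params(n))
E
```

```text
pics
{'time': 0.0, 'q': array([ 1.16808138e+00,  2.64713958e-01,  1.60540435e+00, -1.92329851e-05,
        1.27369634e+00, -3.69154451e-02]), 'joint_vel': array([-9.01675453e-04, -1.90329495e-03,  1.02725133e-03,  2.40359132e-04,
       -2.32008799e-03, -7.50695119e-05]), 'joint_torque': array([-1.51426819e-03, -5.15133083e+01, -3.67303741e+01, -7.53200169e-06,
        1.29313741e-02,  7.63555107e-06]), 'tool_pos': array([0.2411702 , 0.62964846, 0.22997205]), 'tcp_rot': array([ 0.28530806,  1.55214218, -0.28873652]), 'wrist_force': array([-0.03871961,  0.27707717,  0.26624313]), 'torque': array([ 0.00692986,  0.01153336, -0.0045651 ]), 'width': 1.0003296175315985}
side {'fx': 508.17194635891536, 'fy': 508.17194635891536, 'cx': 320.068227833169, 'cy': 231.57472429589237, 'k1': -0.08512630605751227, 'T': array([[ 8.92272694e-01, -3.38243900e-01,  2.99066053e-01,
         2.58719461e-01],
       [-4.51495821e-01, -6.67014482e-01,  5.92657747e-01,
        -6.30403209e-01],
       [-9.81479378e-04, -6.63839398e-01, -7.47874515e-01,
         8.88137296e-01],
       [ 0.00000000e+00,  0.000
[... 232 characters left out ...]
40435  ,  0.38417228],
       [-0.99988996, -0.01105594, -0.00989127, -0.01010362],
       [ 0.01134543, -0.14032501, -0.99004049,  1.25677978],
       [ 0.        ,  0.        ,  0.        ,  1.        ]])}
wrist {'fx': 346.3945102654746, 'fy': 346.3945102654746, 'cx': 322.84144797652976, 'cy': 231.71057871875675, 'k1': -0.04981920771004916, 'T_tool_cam': array([[-1.20466682e-03, -3.05621566e-01,  9.52152303e-01,
        -1.43123914e-01],
       [ 9.99999220e-01, -5.35479769e-05,  1.24801512e-03,
         6.49911638e-04],
       [-3.30434504e-04,  9.52153063e-01,  3.05621392e-01,
        -7.79514923e-02],
       [ 0.00000000e+00,  0.00000000e+00,  0.00000000e+00,
         1.00000000e+00]])}
```

View pics/top0.png

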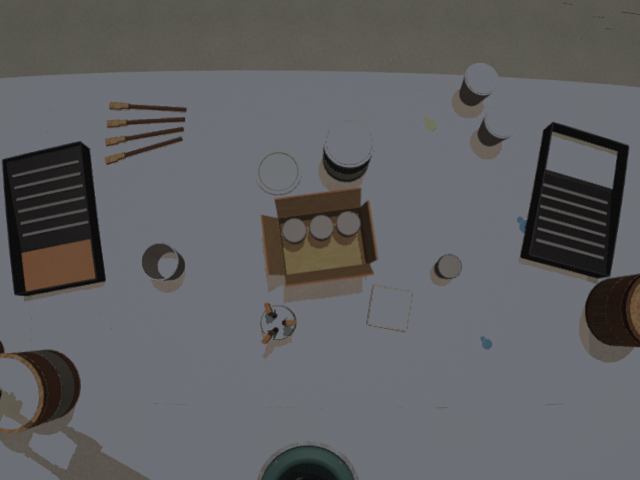

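View pics/side0.png

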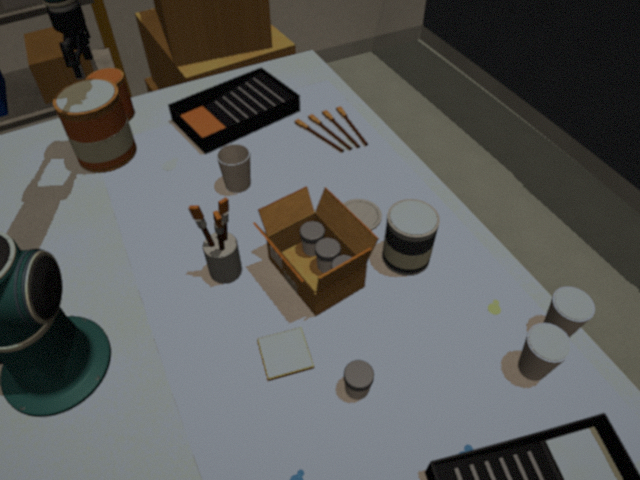

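Top view: the carton is around (320,238), with its three pots at (294,231), (321,227) and (348,223). The loose pot is at (449,266), the tin at (348,148), the tin lid at (279,172), the cup at (163,262), the brush jar at (278,322) and the board at (390,308). I'll enlarge the carton next.

Run:
```python
from h import *
im=cv2.imread('pics/top0.png')
c=im[170:300,245:475]
c=cv2.resize(c,None,fx=3.45,fy=3.45,interpolation=cv2.INTER_CUBIC)
c=cv2.convertScaleAbs(c,alpha=1.6,beta=10)
cv2.imwrite('pics/top0c.png',c);print(c.shape)
p=params('top')
for n,uv,z in [('pot',(449,264),.064),('p1',(294,231),.068),('p2',(321,227),.068),('p3',(348,223),.068),('tin',(348,143),.13),('lid',(279,172),.008),('cup',(160,260),.1),('jar',(279,322),.095),('board',(390,308),.01)]:
    print(n,atz(p,uv,z).round(4))
```

```text
(448, 794, 3)
pot [ 0.5044 -0.3005  0.064 ]
p1 [0.5719 0.0341 0.068 ]
p2 [ 0.5812 -0.0236  0.068 ]
p3 [ 0.5906 -0.0815  0.068 ]
tin [ 0.7495 -0.0776  0.13  ]
lid [0.7177 0.0731 0.008 ]
cup [0.5025 0.3131 0.1   ]
jar [0.3782 0.0611 0.095 ]
board [ 0.4107 -0.179   0.01  ]
```

View pics/top0c.png

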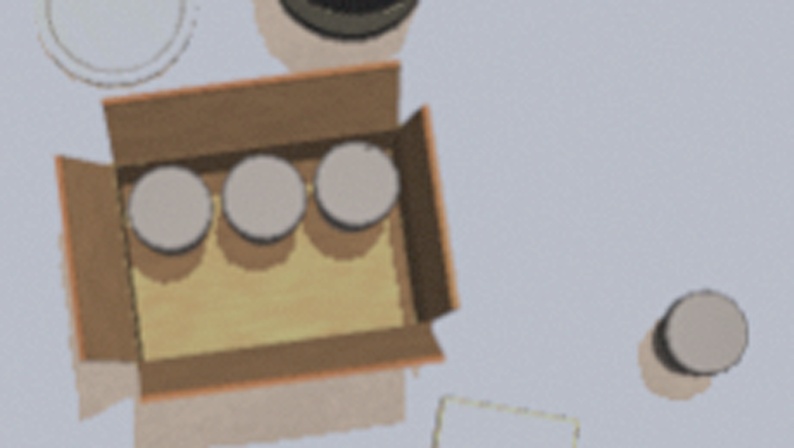

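```bash
cat >> h.py <<'E'
def model(cx,cy,yaw,tf,tn,tl,tr):
    """flap free-edge corners (world), order far L,R near L,R left F,N right F,N"""
    c,s=np.cos,np.sin;D=.064
    P=[]
    for sg,t in((1,tf),(-1,tn)):
        for y in(.089,-.089): P.append([sg*(.0625-D*c(t)),y,.080+D*s(t)])
    for sg,t in((1,tl),(-1,tr)):
        for x in(.061,-.061): P.append([x,sg*(.0905-D*c(t)),.076+D*s(t)])
    return tow(np.array(P),cx,cy,yaw)
def tow(P,cx,cy,yaw):
    P=np.atleast_2d(P).astype(float).copy();M=np.array([[np.cos(yaw),-np.sin(yaw)],[np.sin(yaw),np.cos(yaw)]])
    P[:,:2]=P[:,:2]@M.T+[cx,cy];return P
E
python3 - <<'E'
from h import *
from scipy.optimize import least_squares
p=params('top')
cr=np.array([(104,100),(400,63),(143,400),(443,357),(57,155),(80,360),(427,106),(458,307)])/3.45+[245,170]
pots=np.array([(170,209),(264,197),(358,184)])/3.45+[245,170]
def f(v):
    a=proj(p,model(*v))-cr
    b=proj(p,tow([[.033,.058,.068],[.033,0,.068],[.033,-.058,.068]],*v[:3]))-pots
    return np.r_[a.ravel(),b.ravel()]
r=least_squares(f,[.5486,-.0288,.16,1.9,1.9,1.9,1.9]);print(r.x.round(4));print(r.fun.reshape(-1,2).round(2).tolist())
pp=atz(p,np.array((706,332))/3.45+[245,170],.064);print('pot',pp)
# overlay in side view
q=params('side');im=cv2.imread('pics/side0.png')
P=proj(q,model(*r.x))
C=proj(q,tow([[sx*.064,sy*.092,z] for z in(0,.08) for sx,sy in((1,1),(1,-1),(-1,-1),(-1,1))],*r.x[:3]))
s0=np.array([190,140]);k=2.6
im=cv2.resize(im[140:410,190:480],None,fx=k,fy=k,interpolation=cv2.INTER_CUBIC)
im=cv2.convertScaleAbs(im,alpha=1.5,beta=10)
T=lambda u:tuple(int(a) for a in (u-s0)*k)
for i in range(0,8,2): cv2.line(im,T(P[i]),T(P[i+1]),(0,255,0),1)
for b in(0,4):
    for i in range(4): cv2.line(im,T(C[b+i]),T(C[b+(i+1)%4]),(255,255,0),1)
def circ(c,rad,z,col):
    a=np.linspace(0,2*np.pi,24);X=np.c_[c[0]+rad*np.cos(a),c[1]+rad*np.sin(a),a*0+z]
    for u in proj(q,X): cv2.circle(im,T(u),1,col,-1)
circ(pp,.027,.064,(0,0,255));circ(pp,.0225,0,(0,0,255))
circ((.7495,-.0776),.054,.13,(0,0,255));circ((.3782,.0611),.036,.095,(0,0,255))
cv2.imwrite('pics/side0o.png',im);print(im.shape)
E
```

```text
[ 0.55   -0.0292  0.1439  2.0079  1.9744  2.0597  1.7236]
[[-0.34, 0.21], [0.38, -0.26], [-0.74, -0.26], [0.73, 0.3], [-0.2, 0.5], [0.39, 0.42], [0.11, 0.01], [0.0, 0.89], [0.32, -0.7], [-0.09, -0.75], [-0.58, -0.5]]
pot [ 0.49959034 -0.30183215  0.064     ]
(702, 754, 3)
```

View pics/side0o.png

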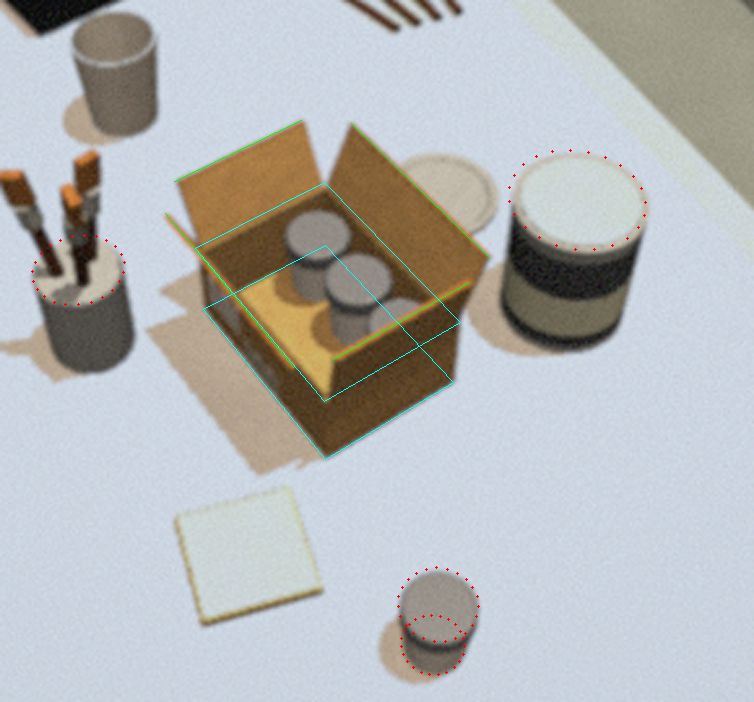

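The overlay fits: carton at (0.550, -0.029), yaw 0.144, flaps far 2.01, near 1.97, left 2.06, right 1.72. The loose pot is at about (0.499, -0.302). Next I'll work out the approach.

```bash
cat >> h.py <<'E'
CY=(.550,-.0292,.144)
def Rt(yaw): # tool x down, tool y along carton-like y axis at this yaw
    x=np.array([0,0,-1.]);y=np.array([-np.sin(yaw),np.cos(yaw),0]);return np.c_[x,y,np.cross(x,y)]
def rel(pos,yaw=CY[2],st=None,own=False):
    st=st or monitor.read_state()
    if own: pos=tow([pos],*CY)[0]
    R0=R.from_rotvec(st['tcp_rot']).as_matrix()
    return np.r_[R0.T@(np.array(pos)-st['tool_pos']),R.from_matrix(R0.T@Rt(yaw)).as_rotvec()].round(4).tolist()
def stt():
    s=monitor.read_state();R0=R.from_rotvec(s['tcp_rot']).as_matrix()
    M=np.array([[np.cos(CY[2]),np.sin(CY[2])],[-np.sin(CY[2]),np.cos(CY[2])]])
    print('t',round(s['time'],2),'tcp',s['tool_pos'].round(4),'own',(M@(s['tool_pos'][:2]-CY[:2])).round(4),'F',s['wrist_force'].round(1),'w',round(s['width'],3),'q',s['q'].round(2));print('axes',R0.T.round(3).tolist())
E
python3 - <<'E'
from h import *
stt()
for P in [(.24,.63,.32),(.4985,-.302,.32),(.4985,-.302,.032)]: print(rel(P))
E
```

```text
t 0.15 tcp [0.2412 0.6298 0.2302] own [-0.211   0.6965] F [0.3 0.4 0.9] w 1.003 q [ 1.17  0.26  1.61  0.    1.27 -0.04]
axes [[-0.001, -0.002, -1.0], [0.358, 0.934, -0.002], [0.934, -0.358, -0.0]]
[-0.0898, -0.0004, -0.0012, -0.5099, -0.0005, 0.0018]
[-0.0884, -0.7782, 0.5736, -0.5099, -0.0005, 0.0018]
[0.1996, -0.7777, 0.5736, -0.5099, -0.0005, 0.0018]
```

```bash
sed -i 's/def rel(pos,yaw=CY\[2\]/def rel(pos,yaw=CY[2]-np.pi/' h.py
python3 - <<'E'
from h import *
for P in [(.24,.63,.32),(.4985,-.302,.25),(.4985,-.302,.032)]: print(rel(P))
E
```

```text
[-0.0898, -0.0004, -0.0012, 2.6317, 0.0024, 0.0007]
[-0.0184, -0.7781, 0.5736, 2.6317, 0.0024, 0.0007]
[0.1996, -0.7777, 0.5736, 2.6317, 0.0024, 0.0007]
```

Request:
{"op": "jog_arm", "data": {"rows": [[-0.09,0,0,0,0,0,100],[-0.09,0,0,0.14,0,0,100],[-0.09,-0.778,0.574,2.63,0,0,100],[-0.09,-0.778,0.574,2.63,0,0,100],[-0.09,-0.778,0.574,2.63,0,0,100],[-0.09,-0.778,0.574,2.63,0,0,100],[-0.09,-0.778,0.574,2.63,0,0,100],[-0.09,-0.778,0.574,2.63,0,0,100],[-0.09,-0.778,0.574,2.63,0,0,100],[-0.09,-0.778,0.574,2.63,0,0,100],[-0.09,-0.778,0.574,2.63,0,0,100],[-0.09,-0.778,0.574,2.63,0,0,100],[-0.09,-0.778,0.574,2.63,0,0,100],[-0.09,-0.778,0.574,2.63,0,0,100],[-0.09,-0.778,0.574,2.63,0,0,100],[-0.09,-0.778,0.574,2.63,0,0,100],[-0.09,-0.778,0.574,2.63,0,0,100],[-0.09,-0.778,0.574,2.63,0,0,100],[-0.09,-0.778,0.574,2.63,0,0,100],[-0.09,-0.778,0.574,2.63,0,0,100]]}}

```text
time: 2.15
tool_pos: [0.4811, -0.2396, 0.3212]
tcp_rot: [2.146, 0.152, -2.147]
wrist_force: [1.7, -0.2, 0.4]
width: 0.999
```

Run:
```python
from h import *
stt()
for P in [(.4985,-.302,.14),(.4985,-.302,.032)]: print(rel(P))
```

```text
t 2.15 tcp [ 0.4811 -0.2396  0.3212] own [-0.0984 -0.1983] F [ 1.7 -0.2  0.4] w 0.999 q [-0.51 -0.04  1.78 -0.    1.41  0.92]
axes [[-0.001, -0.001, -1.0], [0.143, -0.99, 0.001], [-0.99, -0.143, 0.001]]
[0.1813, 0.064, -0.0085, -0.0009, 0.0009, -0.0012]
[0.2893, 0.0639, -0.0086, -0.0009, 0.0009, -0.0012]
```

Request:
{"op": "jog_arm", "data": {"rows": [[0.05,0.064,-0.0085,0,0,0,100],[0.1,0.064,-0.0085,0,0,0,100],[0.15,0.064,-0.0085,0,0,0,100],[0.18,0.064,-0.0085,0,0,0,100],[0.2,0.064,-0.0085,0,0,0,100],[0.22,0.064,-0.0085,0,0,0,100],[0.24,0.064,-0.0085,0,0,0,100],[0.26,0.064,-0.0085,0,0,0,100],[0.28,0.064,-0.0085,0,0,0,100],[0.289,0.064,-0.0085,0,0,0,100],[0.289,0.064,-0.0085,0,0,0,100],[0.289,0.064,-0.0085,0,0,0,60],[0.289,0.064,-0.0085,0,0,0,40],[0.289,0.064,-0.0085,0,0,0,0],[0.289,0.064,-0.0085,0,0,0,0],[0.289,0.064,-0.0085,0,0,0,0],[0.289,0.064,-0.0085,0,0,0,0],[0.289,0.064,-0.0085,0,0,0,0]], "force": 40}}

```text
time: 3.95
tool_pos: [0.4996, -0.3027, 0.034]
tcp_rot: [2.147, 0.151, -2.144]
wrist_force: [0.5, 1.9, 6.6]
width: 0.615
```

Run:
```python
from h import *
stt()
cv2.imwrite('pics/w1.png',imaging.read_camera('wrist'))
for P in [(.4985,-.302,.225)]: print(rel(P))
for P in [(-.031,0,.225),(-.031,0,.05),(-.031,0,.038)]: print(rel(P,own=True))
```

```text
t 3.95 tcp [ 0.4996 -0.3027  0.034 ] own [-0.0892 -0.2634] F [0.5 1.9 6.6] w 0.615 q [-0.59  0.29  1.97 -0.    0.88  0.84]
axes [[0.002, -0.003, -1.0], [0.143, -0.99, 0.003], [-0.99, -0.143, -0.001]]
[-0.191, -0.0003, 0.0007, -0.0008, -0.0013, -0.0029]
[-0.1917, -0.2629, -0.0582, -0.0008, -0.0013, -0.0029]
[-0.0167, -0.2634, -0.0579, -0.0008, -0.0013, -0.0029]
[-0.0047, -0.2635, -0.0579, -0.0008, -0.0013, -0.0029]
```

View pics/w1.png

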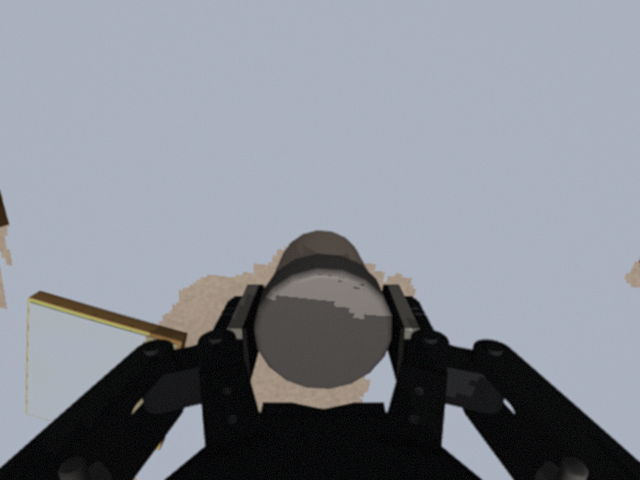

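The pot is held centred between the pads (opening about 52 mm). Next I lift it and carry it over.

Request:
{"op": "jog_arm", "data": {"rows": [[-0.02,0,0,0,0,0,0],[-0.05,0,0,0,0,0,0],[-0.09,0,0,0,0,0,0],[-0.13,0,0,0,0,0,0],[-0.165,0,0,0,0,0,0],[-0.19,0,0,0,0,0,0],[-0.192,-0.04,-0.009,0,0,0,0],[-0.192,-0.08,-0.018,0,0,0,0],[-0.192,-0.12,-0.027,0,0,0,0],[-0.192,-0.16,-0.036,0,0,0,0],[-0.192,-0.2,-0.045,0,0,0,0],[-0.192,-0.24,-0.053,0,0,0,0],[-0.192,-0.255,-0.057,0,0,0,0],[-0.192,-0.263,-0.058,0,0,0,0],[-0.192,-0.263,-0.058,0,0,0,0],[-0.192,-0.263,-0.058,0,0,0,0]]}}

```text
time: 5.6
tool_pos: [0.5191, -0.0346, 0.2253]
tcp_rot: [2.147, 0.15, -2.144]
wrist_force: [-0.1, 0.1, -1.5]
width: 0.618
```

Run:
```python
from h import *
stt()
cv2.imwrite('pics/w2.png',imaging.read_camera('wrist'))
for P in [(-.031,0,.1),(-.031,0,.05),(-.031,0,.038)]: print(rel(P,own=True))
```

```text
t 5.6 tcp [ 0.5191 -0.0346  0.2253] own [-0.0314 -0.0009] F [-0.1  0.1 -1.5] w 0.618 q [-0.11 -0.03  1.94 -0.    1.23  1.32]
axes [[0.001, -0.003, -1.0], [0.142, -0.99, 0.004], [-0.99, -0.142, -0.001]]
[0.1253, -0.0016, -0.0002, -0.002, -0.001, -0.0035]
[0.1753, -0.0018, -0.0002, -0.002, -0.001, -0.0035]
[0.1873, -0.0018, -0.0002, -0.002, -0.001, -0.0035]
```

View pics/w2.png

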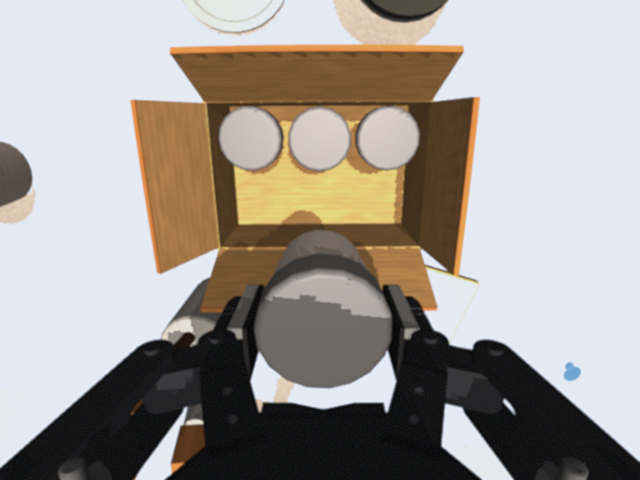

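Run:
```python
from h import *
s=monitor.read_state();p=params('wrist',s)
M=np.array([[np.cos(.144),np.sin(.144)],[-np.sin(.144),np.cos(.144)]])
for uv,z in [((219,248),.08),((428,246),.08),((207,103),.08),((433,101),.08),((251,137),.068),((319,138),.068),((388,137),.068)]:
    print(uv,(M@(atz(p,uv,z)[:2]-CY[:2])*1000).round(1))
print(proj(p,tow([[.061,.089,.08],[.061,-.089,.08],[-.061,.089,.08],[-.061,-.089,.08]],*CY)).round(0))
```

```text
(219, 248) [-59.6  91.6]
(428, 246) [-58.2 -94.6]
(207, 103) [62.3 90.4]
(433, 101) [ 63.5 -88.1]
(251, 137) [35.3 59.3]
(319, 138) [34.2  2.1]
(388, 137) [ 35.1 -56. ]
[[209. 105.]
 [434. 104.]
 [222. 249.]
 [422. 249.]]
```

Request:
{"op": "jog_arm", "data": {"rows": [[0.03,-0.001,0,0,0,0,0],[0.06,-0.001,0,0,0,0,0],[0.09,-0.001,0,0,0,0,0],[0.12,-0.001,0,0,0,0,0],[0.14,-0.001,0,0,0,0,0],[0.155,-0.001,0,0,0,0,0],[0.165,-0.001,0,0,0,0,0],[0.172,-0.001,0,0,0,0,0],[0.177,-0.001,0,0,0,0,0],[0.181,-0.001,0,0,0,0,0],[0.184,-0.001,0,0,0,0,0],[0.186,-0.001,0,0,0,0,0],[0.187,-0.001,0,0,0,0,0],[0.187,-0.001,0,0,0,0,0]]}}

```text
time: 7.05
tool_pos: [0.5193, -0.0344, 0.0384]
tcp_rot: [2.148, 0.149, -2.144]
wrist_force: [0.6, -0.2, -0.9]
width: 0.61
```

Run:
```python
from h import *
stt()
cv2.imwrite('pics/w3.png',imaging.read_camera('wrist'))
```

```text
t 7.05 tcp [ 0.5193 -0.0344  0.0384] own [-0.0311 -0.0007] F [ 0.6 -0.2 -0.9] w 0.61 q [-0.11  0.18  2.1  -0.    0.86  1.32]
axes [[0.002, -0.003, -1.0], [0.142, -0.99, 0.004], [-0.99, -0.142, -0.001]]
```

Request:
{"op": "jog_arm", "data": {"rows": [[0.001,0,0,0,0,0,0],[0.001,0,0,0,0,0,0]]}}

```text
time: 7.3
tool_pos: [0.5199, -0.0344, 0.0381]
tcp_rot: [2.149, 0.149, -2.143]
wrist_force: [-0.7, 2.1, 2.0]
width: 0.614
```

Request:
{"op": "jog_arm", "data": {"rows": [[0.001,0,0,0,0,0,0],[0.001,0,0,0,0,0,0]]}}

```text
time: 7.5
tool_pos: [0.5203, -0.0343, 0.0381]
tcp_rot: [2.149, 0.149, -2.143]
wrist_force: [-1.8, 0.4, 5.7]
width: 0.614
```

The pot rests on the floor (contact force +5.7 N). Next I release it slowly and retreat.

Request:
{"op": "jog_arm", "data": {"rows": [[0,0,0,0,0,0,66],[0,0,0,0,0,0,72],[0,0,0,0,0,0,85],[0,0,0,0,0,0,90],[0,0,0,0,0,0,90],[-0.01,0,0,0,0,0,90],[-0.03,0,0,0,0,0,90],[-0.07,0,0,0,0,0,90],[-0.11,0,0,0,0,0,90],[-0.15,0,0,0,0,0,60],[-0.19,0,0,0,0,0,30],[-0.2,0,0,0,0,0,0],[-0.2,0,0,0,0,0,0],[-0.2,0,0,0,0,0,0]]}}

```text
time: 8.9
tool_pos: [0.5189, -0.0336, 0.2372]
tcp_rot: [2.148, 0.149, -2.144]
wrist_force: [-0.2, 0.6, -0.2]
width: 0.041
```

Run:
```python
from h import *
stt()
cv2.imwrite('pics/w4.png',imaging.read_camera('wrist'))
```

```text
t 8.9 tcp [ 0.5189 -0.0336  0.2372] own [-0.0314  0.0001] F [-0.2  0.6 -0.2] w 0.041 q [-0.11 -0.04  1.93 -0.    1.25  1.32]
axes [[0.002, -0.003, -1.0], [0.142, -0.99, 0.004], [-0.99, -0.142, -0.001]]
```

View pics/w4.png

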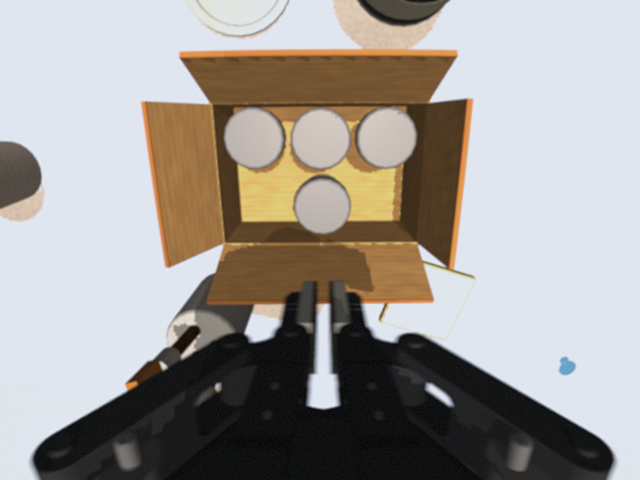

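The pot stands upright in the row at (322,206). Next is the right short flap: go outside it with the fingers shut.

Request:
{"op": "jog_arm", "data": {"rows": [[0,0.05,-0.01,0,0,0,0],[0,0.1,-0.02,0,0,0,0],[0,0.14,-0.031,0,0,0,0],[0,0.14,-0.031,0,0,0,0],[0.04,0.14,-0.031,0,0,0,0],[0.08,0.14,-0.031,0,0,0,0],[0.117,0.14,-0.031,0,0,0,0],[0.117,0.14,-0.031,0,0,0,0]]}}

```text
time: 9.75
tool_pos: [0.5621, -0.1653, 0.111]
tcp_rot: [2.133, 0.157, -2.166]
wrist_force: [-0.0, -0.1, -0.4]
width: 0.0
```

```bash
cat >> h.py <<'E'
def fold(side,zc,lat,pts,h=.0145,c0=None):
    """rows for folding; side: 'R','L','F','N'; pts list of (inward i,z) of leading corner"""
    for i,z in pts:
        a=c0-i+h
        o={'R':(lat,-a),'L':(lat,a),'F':(a,lat),'N':(-a,lat)}[side]
        print((i,z),[round(v,3) for v in rel((*o,z),own=True)[:3]])
E
python3 - <<'E'
from h import *
stt()
fold('R',.076,0,[(-.012,.12),(-.002,.12),(.0148,.1196),(.0282,.1148),(.0402,.1059),(.0472,.0927),(.0494,.0855),(.05,.0795),(.05,.0785)],c0=.0905)
print(rel((0,0,.1),own=True)[3:])
E
```

```text
t 9.75 tcp [ 0.5621 -0.1653  0.111 ] own [-0.0076 -0.1364] F [-0.  -0.1 -0.4] w 0.0 q [-0.33  0.21  1.9  -0.    1.04  1.1 ]
axes [[-0.016, 0.003, -1.0], [0.142, -0.99, -0.005], [-0.99, -0.142, 0.015]]
(-0.012, 0.12) [-0.009, -0.019, -0.007]
(-0.002, 0.12) [-0.009, -0.029, -0.007]
(0.0148, 0.1196) [-0.009, -0.046, -0.007]
(0.0282, 0.1148) [-0.004, -0.06, -0.007]
(0.0402, 0.1059) [0.005, -0.072, -0.007]
(0.0472, 0.0927) [0.019, -0.079, -0.008]
(0.0494, 0.0855) [0.026, -0.081, -0.008]
(0.05, 0.0795) [0.032, -0.081, -0.008]
(0.05, 0.0785) [0.033, -0.081, -0.008]
[-0.0017, 0.0151, 0.0047]
```

Request:
{"op": "jog_arm", "data": {"rows": [[-0.009,-0.008,-0.007,0,0.015,0.005,0],[-0.009,-0.019,-0.007,0,0.015,0.005,0],[-0.009,-0.029,-0.007,0,0.015,0.005,0],[-0.009,-0.038,-0.007,0,0.015,0.005,0],[-0.009,-0.046,-0.007,0,0.015,0.005,0],[-0.007,-0.053,-0.007,0,0.015,0.005,0],[-0.004,-0.06,-0.007,0,0.015,0.005,0],[0,-0.066,-0.007,0,0.015,0.005,0],[0.005,-0.072,-0.007,0,0.015,0.005,0],[0.012,-0.076,-0.008,0,0.015,0.005,0],[0.019,-0.079,-0.008,0,0.015,0.005,0],[0.023,-0.08,-0.008,0,0.015,0.005,0],[0.026,-0.081,-0.008,0,0.015,0.005,0],[0.028,-0.081,-0.008,0,0.015,0.005,0],[0.03,-0.081,-0.008,0,0.015,0.005,0],[0.03,-0.081,-0.008,0,0.015,0.005,0]]}}

```text
time: 11.35
tool_pos: [0.5577, -0.084, 0.0808]
tcp_rot: [2.147, 0.153, -2.148]
wrist_force: [0.3, 1.1, -0.1]
width: -0.004
```

Run:
```python
from h import *
stt()
cv2.imwrite('pics/w5.png',imaging.read_camera('wrist'))
```

```text
t 11.35 tcp [ 0.5577 -0.084   0.0808] own [-0.0002 -0.0554] F [ 0.3  1.1 -0.1] w -0.004 q [-0.19  0.2   1.98 -0.    0.96  1.24]
axes [[-0.001, -0.0, -1.0], [0.142, -0.99, 0.0], [-0.99, -0.142, 0.001]]
```

View pics/w5.png

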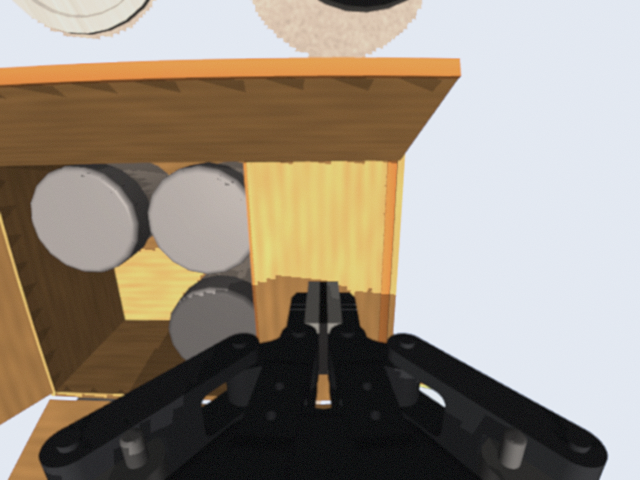

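The right flap (yellow panel, x 250-395) is nearly level. I press about 2 mm more, then lift and go round to the left flap.

Request:
{"op": "jog_arm", "data": {"rows": [[0.001,0,0,0,0,0,0],[0.002,0,0,0,0,0,0],[0.0022,0,0,0,0,0,0],[0.0022,0,0,0,0,0,0],[0.0022,0,0,0,0,0,0]]}}

```text
time: 11.9
tool_pos: [0.5579, -0.0841, 0.0789]
tcp_rot: [2.147, 0.152, -2.148]
wrist_force: [-0.6, -0.0, 0.8]
width: -0.001
```

Request:
{"op": "jog_arm", "data": {"rows": [[-0.03,0,0,0,0,0,0],[-0.07,0,0,0,0,0,0],[-0.115,0,0,0,0,0,0],[-0.13,-0.04,0,0,0,0,0],[-0.13,-0.08,0,0,0,0,0],[-0.13,-0.12,0,0,0,0,0],[-0.13,-0.16,0,0,0,0,0],[-0.13,-0.2,0,0,0,0,0],[-0.13,-0.215,0,0,0,0,0],[-0.13,-0.215,0,0,0,0,0],[-0.09,-0.215,0,0,0,0,0],[-0.05,-0.215,0,0,0,0,0],[-0.042,-0.215,0,0,0,0,0],[-0.042,-0.215,0,0,0,0,0],[-0.042,-0.215,0,0,0,0,0]]}}

```text
time: 13.4
tool_pos: [0.5288, 0.1282, 0.1223]
tcp_rot: [2.15, 0.151, -2.146]
wrist_force: [-0.2, 0.6, 0.4]
width: -0.002
```

Run:
```python
from h import *
stt()
fold('L',.076,0,[(-.03,.115),(-.012,.118),(-.002,.12),(.0148,.1196),(.0282,.1148),(.0402,.1059),(.0472,.0927),(.0494,.0855),(.05,.0815),(.05,.0785)],c0=.0905)
print(rel((0,0,.1),own=True)[3:])
```

```text
t 13.4 tcp [0.5288 0.1282 0.1223] own [0.0016 0.1588] F [-0.2  0.6  0.4] w -0.002 q [ 0.19  0.11  2.   -0.    1.03  1.62]
axes [[0.002, -0.0, -1.0], [0.141, -0.99, 0.001], [-0.99, -0.141, -0.002]]
(-0.03, 0.115) [0.007, 0.024, 0.002]
(-0.012, 0.118) [0.004, 0.042, 0.002]
(-0.002, 0.12) [0.002, 0.052, 0.002]
(0.0148, 0.1196) [0.003, 0.069, 0.002]
(0.0282, 0.1148) [0.007, 0.082, 0.001]
(0.0402, 0.1059) [0.016, 0.094, 0.001]
(0.0472, 0.0927) [0.03, 0.101, 0.001]
(0.0494, 0.0855) [0.037, 0.103, 0.001]
(0.05, 0.0815) [0.041, 0.104, 0.001]
(0.05, 0.0785) [0.044, 0.104, 0.002]
[-0.0026, -0.0018, -0.0007]
```

Request:
{"op": "jog_arm", "data": {"rows": [[0.007,0.012,0.002,0,0,0,0],[0.007,0.024,0.002,0,0,0,0],[0.005,0.034,0.002,0,0,0,0],[0.003,0.044,0.002,0,0,0,0],[0.002,0.052,0.002,0,0,0,0],[0.002,0.061,0.002,0,0,0,0],[0.003,0.069,0.002,0,0,0,0],[0.005,0.076,0.002,0,0,0,0],[0.007,0.082,0.002,0,0,0,0],[0.011,0.088,0.001,0,0,0,0],[0.016,0.094,0.001,0,0,0,0],[0.023,0.098,0.001,0,0,0,0],[0.03,0.101,0.001,0,0,0,0],[0.034,0.102,0.001,0,0,0,0],[0.037,0.103,0.001,0,0,0,0],[0.04,0.104,0.001,0,0,0,0],[0.042,0.104,0.001,0,0,0,0],[0.042,0.104,0.001,0,0,0,0],[0.0425,0.104,0.001,0,0,0,0]]}}

```text
time: 15.3
tool_pos: [0.5424, 0.0252, 0.0798]
tcp_rot: [2.149, 0.152, -2.146]
wrist_force: [-0.5, -0.1, 0.9]
width: 0.003
```

Run:
```python
from h import *
stt()
cv2.imwrite('pics/w6.png',imaging.read_camera('wrist'))
```

```text
t 15.3 tcp [0.5424 0.0252 0.0798] own [0.0003 0.0549] F [-0.5 -0.1  0.9] w 0.003 q [ 0.    0.16  2.03 -0.    0.95  1.43]
axes [[0.002, -0.0, -1.0], [0.141, -0.99, 0.001], [-0.99, -0.141, -0.001]]
```

Request:
{"op": "jog_arm", "data": {"rows": [[0.0008,0,0,0,0,0,0],[0.001,0,0,0,0,0,0],[0.001,0,0,0,0,0,0]]}}

```text
time: 15.65
tool_pos: [0.5425, 0.0251, 0.0789]
tcp_rot: [2.149, 0.152, -2.146]
wrist_force: [-0.3, -0.9, 1.3]
width: -0.003
```

Request:
{"op": "jog_arm", "data": {"rows": [[-0.03,0,0,0,0,0,0],[-0.07,0,0,0,0,0,0],[-0.115,0,0,0,0,0,0],[-0.13,0.01,-0.04,0,0,0,0],[-0.13,0.02,-0.08,0,0,0,0],[-0.13,0.025,-0.12,0,0,0,0],[-0.13,0.025,-0.125,0,0,0,0],[-0.13,0.025,-0.125,0,0,0,0],[-0.09,0.025,-0.125,0,0,0,0],[-0.06,0.025,-0.125,0,0,0,0],[-0.043,0.025,-0.125,0,0,0,0],[-0.043,0.025,-0.125,0,0,0,0],[-0.043,0.025,-0.125,0,0,0,0]]}}

```text
time: 16.95
tool_pos: [0.6694, 0.0181, 0.1227]
tcp_rot: [2.15, 0.152, -2.146]
wrist_force: [-1.0, -0.3, 1.2]
width: 0.0
```

Run:
```python
from h import *
stt()
fold('F',.08,.03,[(-.03,.12),(-.012,.122),(-.002,.124),(.0148,.1236),(.0282,.1188),(.0402,.1099),(.0472,.0967),(.0494,.0895),(.05,.0855),(.05,.082)],c0=.0625,h=.011)
print(rel((0,0,.1),own=True)[3:])
cv2.imwrite('pics/side1.png',imaging.read_camera('side'))
```

```text
t 16.95 tcp [0.6694 0.0181 0.1227] own [0.125  0.0297] F [-1.  -0.3  1.2] w 0.0 q [-0.01  0.33  1.72 -0.    1.08  1.42]
axes [[0.002, -0.0, -1.0], [0.141, -0.99, 0.001], [-0.99, -0.141, -0.002]]
(-0.03, 0.12) [0.003, -0.0, 0.021]
(-0.012, 0.122) [0.001, -0.0, 0.04]
(-0.002, 0.124) [-0.001, -0.0, 0.05]
(0.0148, 0.1236) [-0.001, -0.0, 0.066]
(0.0282, 0.1188) [0.004, -0.0, 0.08]
(0.0402, 0.1099) [0.013, -0.0, 0.092]
(0.0472, 0.0967) [0.026, -0.0, 0.099]
(0.0494, 0.0895) [0.033, -0.0, 0.101]
(0.05, 0.0855) [0.037, -0.0, 0.102]
(0.05, 0.082) [0.041, -0.0, 0.102]
[-0.0023, -0.0017, -0.0007]
```

View pics/side1.png

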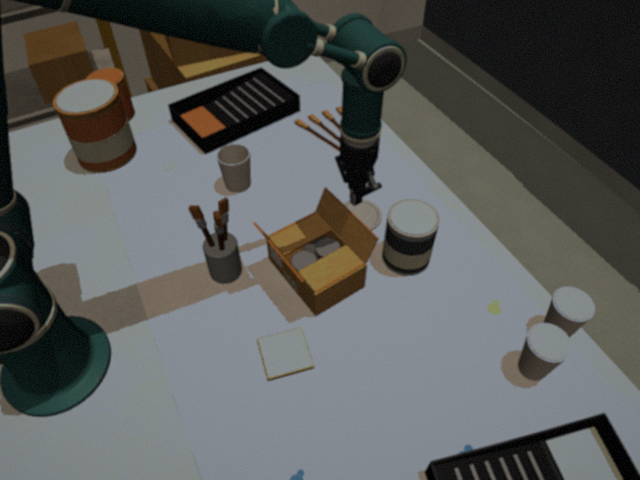

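In the side view both short flaps look level, at (295,235) and (335,270). Tin, lid, cup and jar have not moved. Next is the far flap.

Request:
{"op": "jog_arm", "data": {"rows": [[0.003,0,0.011,0,0,0,0],[0.003,0,0.021,0,0,0,0],[0.002,0,0.031,0,0,0,0],[0.001,0,0.04,0,0,0,0],[-0.001,0,0.05,0,0,0,0],[-0.001,0,0.058,0,0,0,0],[-0.001,0,0.066,0,0,0,0],[0.001,0,0.073,0,0,0,0],[0.004,0,0.08,0,0,0,0],[0.008,0,0.086,0,0,0,0],[0.013,0,0.092,0,0,0,0],[0.02,0,0.096,0,0,0,0],[0.026,0,0.099,0,0,0,0],[0.033,0,0.101,0,0,0,0],[0.037,0,0.102,0,0,0,0],[0.04,0,0.102,0,0,0,0],[0.041,0,0.102,0,0,0,0],[0.042,0,0.102,0,0,0,0],[0.042,0,0.102,0,0,0,0]]}}

```text
time: 18.9
tool_pos: [0.5692, 0.0036, 0.082]
tcp_rot: [2.15, 0.152, -2.145]
wrist_force: [-2.7, -0.3, 5.3]
width: -0.003
```

Run:
```python
from h import *
stt()
for P in [(.0235,.03,.21),(-.03,-.02,.21),(-.13,-.02,.21),(-.13,-.02,.122)]: print([round(v,3) for v in rel(P,own=True)])
cv2.imwrite('pics/w7.png',imaging.read_camera('wrist'))
```

```text
t 18.9 tcp [0.5692 0.0036 0.082 ] own [0.0237 0.0298] F [-2.7 -0.3  5.3] w -0.003 q [-0.04  0.2   1.97 -0.    0.96  1.39]
axes [[0.003, -0.001, -1.0], [0.141, -0.99, 0.001], [-0.99, -0.141, -0.003]]
[-0.128, -0.0, -0.0, -0.002, -0.003, -0.001]
[-0.128, 0.05, 0.053, -0.002, -0.003, -0.001]
[-0.128, 0.05, 0.153, -0.002, -0.003, -0.001]
[-0.04, 0.05, 0.153, -0.002, -0.003, -0.001]
```

The far flap is at its stop: TCP z 0.0820 with 5 N. Next is the near flap.

Request:
{"op": "jog_arm", "data": {"rows": [[-0.03,0,0,0,0,0,0],[-0.07,0,0,0,0,0,0],[-0.115,0,0,0,0,0,0],[-0.13,0.02,0.03,0,0,0,0],[-0.13,0.05,0.07,0,0,0,0],[-0.13,0.05,0.11,0,0,0,0],[-0.13,0.05,0.145,0,0,0,0],[-0.13,0.05,0.153,0,0,0,0],[-0.13,0.05,0.153,0,0,0,0],[-0.09,0.05,0.153,0,0,0,0],[-0.06,0.05,0.153,0,0,0,0],[-0.04,0.05,0.153,0,0,0,0],[-0.04,0.05,0.153,0,0,0,0],[-0.04,0.05,0.153,0,0,0,0]]}}

```text
time: 20.35
tool_pos: [0.4257, -0.0673, 0.1218]
tcp_rot: [2.15, 0.152, -2.144]
wrist_force: [0.4, 0.3, 0.4]
width: -0.003
```

Run:
```python
from h import *
stt()
fold('N',.08,-.02,[(-.03,.12),(-.012,.122),(-.002,.124),(.0148,.1236),(.0282,.1188),(.0402,.1099),(.0472,.0967),(.0494,.0895),(.05,.0855),(.05,.082)],c0=.0625,h=.011)
print(rel((0,0,.1),own=True)[3:])
```

```text
t 20.35 tcp [ 0.4257 -0.0673  0.1218] own [-0.1284 -0.0198] F [0.4 0.3 0.4] w -0.003 q [-0.21 -0.11  2.22  0.    1.03  1.21]
axes [[0.003, -0.0, -1.0], [0.142, -0.99, 0.001], [-0.99, -0.142, -0.003]]
(-0.03, 0.12) [0.002, 0.0, -0.025]
(-0.012, 0.122) [-0.0, 0.0, -0.043]
(-0.002, 0.124) [-0.002, 0.0, -0.053]
(0.0148, 0.1236) [-0.002, 0.0, -0.07]
(0.0282, 0.1188) [0.003, 0.0, -0.083]
(0.0402, 0.1099) [0.012, -0.0, -0.095]
(0.0472, 0.0967) [0.025, -0.0, -0.102]
(0.0494, 0.0895) [0.033, -0.0, -0.104]
(0.05, 0.0855) [0.037, -0.0, -0.105]
(0.05, 0.082) [0.04, -0.0, -0.105]
[-0.0017, -0.0026, -0.0008]
```

Request:
{"op": "jog_arm", "data": {"rows": [[0.002,0,-0.013,0,0,0,0],[0.002,0,-0.025,0,0,0,0],[0.001,0,-0.034,0,0,0,0],[0,0,-0.043,0,0,0,0],[-0.002,0,-0.053,0,0,0,0],[-0.002,0,-0.062,0,0,0,0],[-0.002,0,-0.07,0,0,0,0],[0,0,-0.077,0,0,0,0],[0.003,0,-0.083,0,0,0,0],[0.007,0,-0.089,0,0,0,0],[0.012,0,-0.095,0,0,0,0],[0.019,0,-0.099,0,0,0,0],[0.025,0,-0.102,0,0,0,0],[0.033,0,-0.104,0,0,0,0],[0.037,0,-0.105,0,0,0,0],[0.039,0,-0.105,0,0,0,0],[0.04,0,-0.105,0,0,0,0],[0.041,0,-0.105,0,0,0,0],[0.041,0,-0.105,0,0,0,0]]}}

```text
time: 22.25
tool_pos: [0.5299, -0.0524, 0.0819]
tcp_rot: [2.151, 0.152, -2.144]
wrist_force: [-1.2, 0.7, 4.7]
width: 0.002
```

Run:
```python
from h import *
stt()
```

```text
t 22.25 tcp [ 0.5299 -0.0524  0.0819] own [-0.0232 -0.0201] F [-1.2  0.7  4.7] w 0.002 q [-0.15  0.14  2.05  0.    0.95  1.28]
axes [[0.003, -0.0, -1.0], [0.142, -0.99, 0.001], [-0.99, -0.142, -0.003]]
```

Request:
{"op": "jog_arm", "data": {"rows": [[-0.03,0,0,0,0,0,0],[-0.07,0,0,0,0,0,0],[-0.11,0,0,0,0,0,0],[-0.16,0,0,0,0,0,0],[-0.2,0.03,0,0,0,0,0],[-0.22,0.08,0,0,0,0,0],[-0.22,0.13,0,0,0,0,0],[-0.22,0.18,0,0,0,0,0],[-0.22,0.23,0,0,0,0,0],[-0.22,0.28,0,0,0,0,0],[-0.22,0.3,0,0,0,0,0],[-0.22,0.3,0,0,0,0,0]]}}

```text
time: 23.45
tool_pos: [0.5709, -0.3529, 0.3009]
tcp_rot: [2.151, 0.148, -2.148]
wrist_force: [0.4, 1.2, 0.1]
width: 0.0
```

Run:
```python
from h import *
stt()
t=imaging.read_camera('top');s=imaging.read_camera('side')
cv2.imwrite('pics/topF.png',t)
a=cv2.convertScaleAbs(cv2.resize(t[110:350,130:420],(580,480)),alpha=1.5)
b=cv2.resize(s[140:300,190:450],(780,480))
cv2.imwrite('pics/topFc.png',a);cv2.imwrite('pics/sideFc.png',b)
```

```text
t 23.45 tcp [ 0.5709 -0.3529  0.3009] own [-0.0258 -0.3233] F [0.4 1.2 0.1] w 0.0 q [-0.59  0.22  1.53  0.    1.39  0.84]
axes [[0.001, -0.001, -1.0], [0.138, -0.99, 0.001], [-0.99, -0.138, -0.001]]
```

View pics/topFc.png

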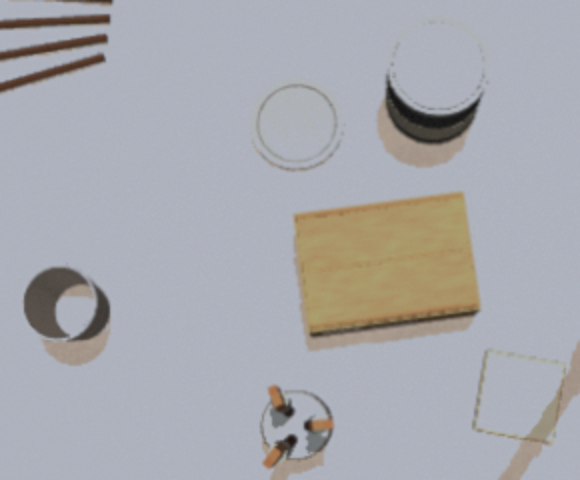

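View pics/sideFc.png

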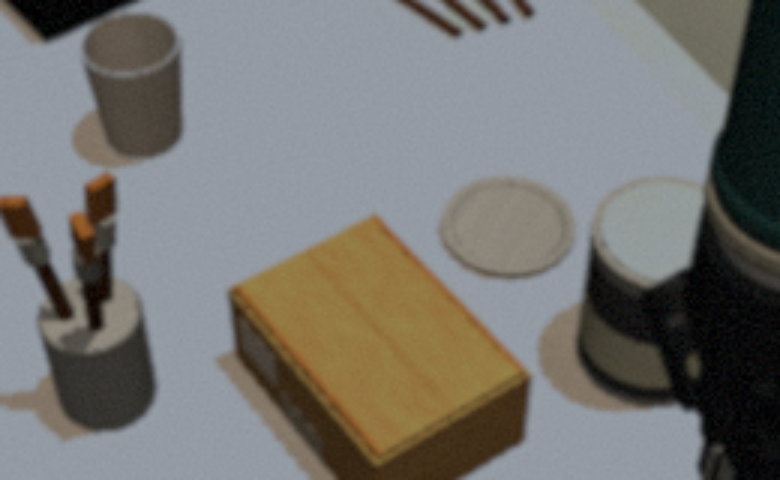

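Both pictures show the carton shut and flat, with the seam running through the middle at (388,258) in the top crop. The tin, lid, cup and jar are in the same places as in the first picture. I'm handing in.

```bash
python3 -c "
from workcell import finish_job
print(finish_job())"
```

```text
the job is handed in; nothing more can be done
None
```

The job is done and handed in at about 23.5 s: the last pot is packed, the carton is closed, and no check failed or disagreed.

- **Pot:** I lowered it until it touched the carton floor (about 6 N), released it slowly, and the wrist camera showed it upright in the near row.
- **Short end flaps:** I folded right then left, stopping with the fingertip at z = 78.9 mm on each. Level is 78 mm, so they sat about 0.02 rad open and were not pushed down into the box. After closing, they are hidden under the long flaps and could not be seen again.
- **Long flaps:** I folded far then near, each pressed to its stop at z = 82 mm with about 5 N.
- **Last pictures:** the top and side views show the carton shut flat. The tin, its lid, the cup and the brush jar stand where they were at the start, judged by eye. The arm is clear of everything.

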